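# Bring the glue jar round on the cobbler's carousel

## Task

The glue jar is on the wrong side of the shoe repairer's wooden carousel. With the closed fingertips, gently push the carousel round by the posts on its rim until the glue jar (the tallest thing on it) stands squarely at the front, in line with the pointer tongue of the stand, and leave it at rest there. Do not pinch the posts, do not touch, lift or knock over anything that stands on the carousel, and leave the other things on the bench alone.

Things in the scene. Friction and masses are not known exactly. Their poses are not given: they have to be found in the camera images.
- stand: Fixed stand of the carousel on the bench: wooden foot 170 mm across, and a pale wooden pointer tongue, 26 mm wide and 12 mm high, lying on the bench and sticking out 53 mm past the disc's edge. Origin on the bench, on the carousel's upright turning axis; z up. The stand's own -x axis runs along the tongue: that is the front (roughly towards the robot).
- tongue_tip (a point): Outer end of the pointer tongue, 188 mm from the turning axis, 12 mm above the bench.
- carousel (a joint): Turn of the carousel's disc on the stand, rad, counter-clockwise from above positive, free to turn several turns both ways; light friction (about 0.7 N at the posts), it stops almost at once when no longer pushed. The disc is pale wood, 270 mm across, 14 mm thick, its top 40 mm above the bench. At 0 the post called rim_post lies on the stand's +x axis.
- rim_post (a point): Top centre of one of six upright wooden dowel posts on the disc's rim. Posts are 14 mm thick, 60 degrees apart, on a circle of 122 mm radius about the turning axis, and rise from the disc to 91 mm above the bench. Meet them slowly, at under about 0.1 m/s: a harder knock counts as rough.
- glue_jar: The glue jar: round amber glass jar with a white lid, 42 mm across and 70 mm tall, the tallest thing on the carousel, standing loose on the disc with its centre about 64 mm from the turning axis. Origin at the centre of its underside. It rides round with the disc.
- wide_tin: Flat round steel tin, 52 mm across, 22 mm tall, loose on the disc about 64 mm from the axis. Origin at the centre of its underside.
- small_tin: Small round steel tin, 36 mm across, 28 mm tall, loose on the disc about 64 mm from the axis. Origin at the centre of its underside.
- tack_box: Cardboard tack box, 42 x 34 x 34 mm, loose on the disc about 64 mm from the axis. Origin at the centre of its underside.
- cream_pot: Short amber glass pot with a white lid, 47 mm across, 38 mm tall, loose on the disc about 64 mm from the axis, at the front to begin with. Origin at the centre of its underside.
- spool: Bystander: thread spool, 40 mm across, 45 mm tall, standing on the bench beside the carousel.
- heel_block: Bystander: black rubber heel, about 61 x 55 mm and 30 mm tall, on the bench beside the carousel.
- hammer: Bystander: hammer, 260 mm long, lying on the bench to the right.
- shoe: Bystander: grey slip-on shoe, about 235 mm long, 92 mm tall, standing on the bench to the left.
Not all that is in view belongs to the job. Leave any turquoise or yellow look-alike of the glue_jar alone. Several things have the shape of the tack_box; the one meant has the colours described above.

How it is judged:
At the end, for the whole second after the job is handed in: The glue jar's centre is within 15 mm of the line through the turning axis and the tongue, on the tongue's side; the carousel is still; the jar and the four other things stand upright on the disc, their centres 40 to 88 mm from the axis (y of glue_jar in the frame of stand between -0.015 and 0.015 m and x of glue_jar in the frame of stand below -0.04 m and velocity of joint carousel between -0.05 and 0.05 rad/s and height (world z) of glue_jar between 0.034 and 0.048 m and angle between each of glue_jar, wide_tin, small_tin, tack_box, cream_pot's own z axis and vertical below 0.15 rad and horizontal distance between glue_jar and stand between 0.04 and 0.088 m and height (world z) of wide_tin between 0.034 and 0.048 m and horizontal distance between wide_tin and stand between 0.04 and 0.088 m and height (world z) of small_tin between 0.034 and 0.048 m and horizontal distance between small_tin and stand between 0.04 and 0.088 m and height (world z) of tack_box between 0.034 and 0.048 m and horizontal distance between tack_box and stand between 0.04 and 0.088 m and height (world z) of cream_pot between 0.034 and 0.048 m and horizontal distance between cream_pot and stand between 0.04 and 0.088 m); the robot touches nothing.
It fails at once if the robot touches anything that stands on the carousel (over 1 N) (contact force between any of the fingers, the arm and glue_jar above 1 N or contact force between any of the fingers, the arm and wide_tin above 1 N or contact force between any of the fingers, the arm and small_tin above 1 N or contact force between any of the fingers, the arm and tack_box above 1 N or contact force between any of the fingers, the arm and cream_pot above 1 N).
It fails at once if a thing on the carousel is lifted 12 mm or tips over ((height (world z) of glue_jar above 0.052 m or angle between glue_jar's own z axis and vertical above 0.4 rad) or (height (world z) of wide_tin above 0.052 m or angle between wide_tin's own z axis and vertical above 0.4 rad) or (height (world z) of small_tin above 0.052 m or angle between small_tin's own z axis and vertical above 0.4 rad) or (height (world z) of tack_box above 0.052 m or angle between tack_box's own z axis and vertical above 0.4 rad) or (height (world z) of cream_pot above 0.052 m or angle between cream_pot's own z axis and vertical above 0.4 rad)).
It fails at once if the carousel is pushed roughly or a post is pinched (over 38 N between fingers and carousel) (contact force between the fingers and carousel above 38 N).
It fails at once if the spool, heel block, hammer or shoe on the bench is moved more than 20 mm (distance of any of spool, heel_block, hammer, shoe from where it was at the start of the episode above 0.02 m).
It also fails if it takes over 51 s, if anything falls off the work surface, if the arm or the gripper's body presses on something with over 40 N, if the wrist force passes 120 N, or if a joint passes its speed limit or range.

## Robot

A 6-joint arm with a two-finger parallel gripper is mounted at the origin on the work surface. World frame = base frame: x ahead of the robot, y to its left, z up, the work surface at z = 0. Lengths are in m, angles in rad, forces in N, time in s.
With the tool pointing down it reaches from about 0.425 to 0.95 m from the base axis. Payload 14.7 kg.
Tool frame: the origin (TCP) lies at the very end of the fingers, on their centre line; the grasp point (between the pads) lies manip.hold_point_z behind it (manip.hold_point_z is the distance from the TCP to the grasp point, in m); z points along the fingers, y is the line along which they close (so a half turn about z gives the same grasp; the last joint's range is limited). The gripper opens to 85 mm and grips with 20 to 120 N. Pads are 22 mm wide; open, the fingers measure 114 mm over their backs; the gripper's body (76 mm by 85 mm) begins 54 mm behind the grasp point. The pads swing forward as they close: fully open they stand 13 mm farther back than shut.
Start: joints at [1.089, 0.48, 1.596, -0, 1.065, -0.047], TCP at [0.274, 0.59, 0.231] pointing down, gripper open.
Joint ranges: [-2.75, 2.75], [-0.82, 2.05], [0.23, 2.67], [-1.56, 4.7], [0.09, 2.69], [-2.92, 2.92]. Speed limits (rad/s): [1.89, 1.89, 2.39, 3.01, 3.01, 3.01].

## Interface

Orientations are given as [roll, pitch, yaw] about the fixed x, y, z axes, in that order (R = Rz(yaw) Ry(pitch) Rx(roll)).
In Python, from workcell import status, camera, get_calibration, manip, look_for gives the robot as it stands.
- The arm moves only by the shell command python3 -m creep 'ROWS'. ROWS is JSON, a list of rows, each a list of 7 numbers: the opening, from 0 (shut) to 1 (fully open), then the shift along the tool's x, y, z in m, then the turn, a rotation vector about the tool's x, y, z in rad. In form: [[jaw, x, y, z, wx, wy, wz], ...]. A call has 1 to 20 rows; each row shifts and turns the commanded pose from where the row before left it, along the tool's axes as they then stand; what a row does not reach is not made up. A row lasts 1/8 s, in which the tool goes at most 62.5 mm and 10.7 degrees, less where a joint would pass 70% of its speed; a pose out of reach is approached as far as the arm can. A call with a gripper value outside its range is refused whole. The fingers move at their own pace and stop on an object; the grip force is fixed at half the most. Time passes only in rows, so rows that do not move let the fingers close. It gives the time, the measured TCP pose, the force, the opening and the grip force at its end, in the units of the state.
- status.get_obs(): the state, without advancing time (a new reading comes with each control period).
- camera(name): name is "scene" or "side" or "wrist"; returns the picture (384x512x3 uint8, blue, green, red); there is no depth.
- get_calibration(name): a dict with "fx", "fy", "cx", "cy" (pixels), "eye" and "rotation" of the camera in the world; the wrist camera has in their place "hand_eye" (4x4, takes a point from camera to tool coordinates, whose origin is the TCP and whose axes are the flange's). Camera axes: x right, y down, z forward; pixel columns grow to the right and rows downward; lengths in m; the calibration is good to about 2 mm. A picture is of the moment at which its call begins: read the wrist's pose just before it. get_calibration takes no time and is no camera call.
- manip.close_job(): hands the job in; it is judged then, once.
Trained networks look in the newest picture that a camera, given by its name, has taken for a name from the list of things; names that differ only in an ending like _2 or _b are one class to them, and where a whole thing is asked for, a point or a joint stands for the part that bears it (a point fixed in the world has none). Each returns a list of dicts, best first, with "confidence" (0 to 1); they miss things now and then, are a little off and sometimes report something else, mostly with a low value. They report only what shows in the picture. A call takes as long as a camera call. They do not tell look-alikes from the thing itself.
- look_for(camera, label): "bbox" ([left, top, width, height] as shares, 0 to 1, of the picture: columns of its width, rows of its height, round what is visible of it).
The state is a dict: "time_s": time; "joint_pos": joint angles; "joint_vel": joint speeds; "tau": joint torques, N m; "ee_pos": TCP position; "tool_rot": TCP orientation; "ft_force": force on the tool from outside, world axes, zero at the start; "moment": the same for the moment, N m; "gripper_width": finger opening in m; "finger_force": force on a finger pad.
Only numpy, scipy, OpenCV 4.12 (cv2) and the standard library are available. Lean on these libraries where they do the work, as an engineer would, in place of code of your own. Each camera call takes 0.05 s, during which the arm holds its last target. There are 200 camera calls.

## Working session

There is one attempt and no reset: what is moved stays moved. The work goes in short steps, Python scripts to look and compute and a shell command to move; the robot and the scene stay as the last step left them, time stands still between calls to the robot, and variables do not carry over. Pictures are saved under pics/ and viewed, at most 10 in all, crops included, and the job is handed in when it is done.

```bash
mkdir -p pics; python3 - <<'E'
from workcell import *
import cv2,json
for c in("scene","side"):
    cv2.imwrite(f"pics/{c}0.png",camera(c)); k=get_calibration(c); print(c,k)
    for l in("glue_jar","cream_pot","tongue_tip","stand"):
        try: print(l,[( [round((v*s),0) for v,s in zip(d["bbox"],(512,384,512,384))],round(d["confidence"],2)) for d in look_for(c,l)][:3])
        except Exception as e: print(l,e)
o=status.get_obs();print(o["time_s"],o["ee_pos"],o["tool_rot"],manip.hold_point_z)
E
```

```text
scene {'fx': 468.7566756969427, 'fy': 468.7566756969427, 'cx': 255.70494520174154, 'cy': 192.94338001933187, 'eye': array([0.98064834, 0.81015944, 1.21152226]), 'rotation': array([-2.47080791, -0.00584151,  2.68099354])}
glue_jar [([229.0, 142.0, 9.0, 22.0], 0.78), ([233.0, 106.0, 13.0, 24.0], 0.7), ([197.0, 122.0, 11.0, 22.0], 0.56)]
cream_pot [([246.0, 151.0, 16.0, 16.0], 0.52)]
tongue_tip [([204.0, 138.0, 80.0, 75.0], 0.63)]
stand [([202.0, 138.0, 83.0, 70.0], 0.89), ([204.0, 138.0, 81.0, 70.0], 0.19)]
side {'fx': 413.0666040183645, 'fy': 413.0666040183645, 'cx': 256.69455676601905, 'cy': 191.26215223511176, 'eye': array([ 0.33154755, -0.90840888,  0.98721141]), 'rotation': array([-2.33254644,  0.01123116, -0.2749516 ])}
glue_jar [([240.0, 298.0, 17.0, 26.0], 0.93), ([263.0, 222.0, 18.0, 26.0], 0.71), ([296.0, 281.0, 15.0, 23.0], 0.56)]
cream_pot [([240.0, 223.0, 14.0, 17.0], 0.63)]
tongue_tip [([212.0, 188.0, 99.0, 80.0], 0.84), ([215.0, 198.0, 10.0, 15.0], 0.72), ([239.0, 344.0, 63.0, 40.0], 0.41)]
stand [([214.0, 188.0, 91.0, 81.0], 0.91), ([240.0, 227.0, 15.0, 16.0], 0.35), ([307.0, 250.0, 24.0, 24.0], 0.2)]
0.5 [0.27376479 0.58950712 0.23126562] [-3.14152456e+00 -1.98606014e-05  2.70678498e+00] 0.0187
```

```bash
python3 - <<'E'
import cv2,numpy as np
a=cv2.imread("pics/scene0.png")[90:240,150:350];b=cv2.imread("pics/side0.png")[150:300,170:370]
cv2.imwrite("pics/a.png",cv2.resize(a,(800,600),interpolation=3));cv2.imwrite("pics/b.png",cv2.resize(b,(800,600),interpolation=3))
E
```

```text
(no output)
```

View pics/a.png

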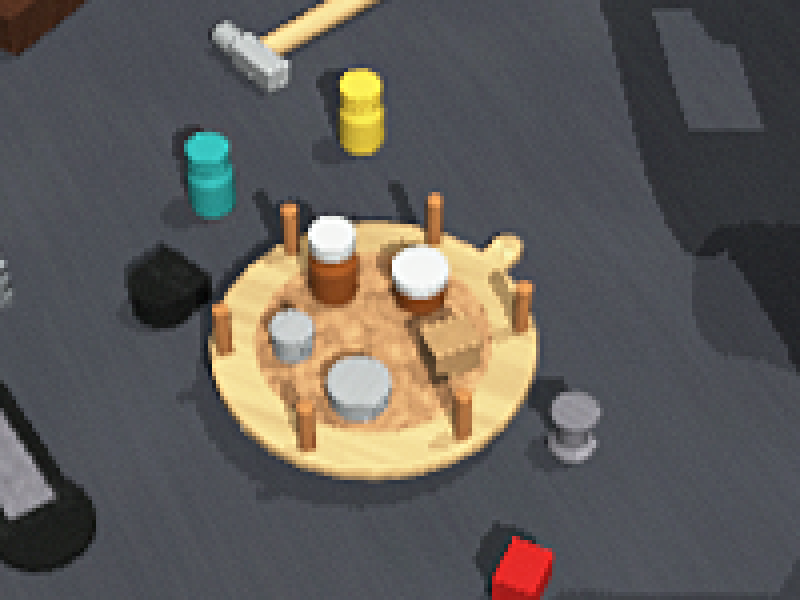

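View pics/b.png

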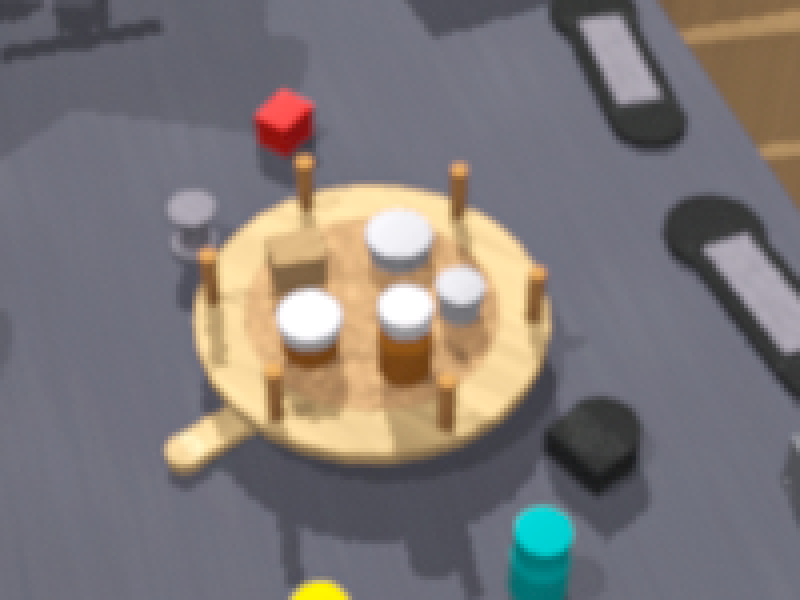

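View pics/scene0.png

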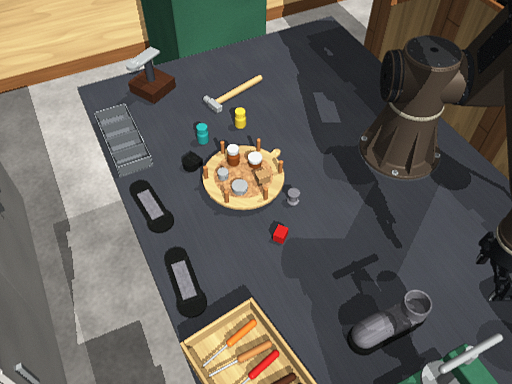

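```bash
cat > h.py <<'E'
import numpy as np, cv2
from workcell import *
from scipy.spatial.transform import Rotation as R
from scipy.optimize import least_squares
def ray(c,p):
    k=get_calibration(c); d=R.from_euler("xyz",k["rotation"]).apply([(p[0]-k["cx"])/k["fx"],(p[1]-k["cy"])/k["fy"],1]); return k["eye"],d
def back(c,p,z):
    e,d=ray(c,p); return (e+d*(z-e[2])/d[2])[:2]
def proj(c,P):
    k=get_calibration(c); q=R.from_euler("xyz",k["rotation"]).inv().apply(np.array(P)-k["eye"]); return q[...,:2]/q[...,2:]*k["fx"]+[k["cx"],k["cy"]]
def tri(p,q):
    A=[];b=[]
    for c,x in(("scene",p),("side",q)):
        e,d=ray(c,x); d=d/np.linalg.norm(d); M=np.eye(3)-np.outer(d,d);A.append(M);b.append(M@e)
    return np.linalg.lstsq(np.vstack(A),np.hstack(b),rcond=None)[0]
S=lambda x,y:(x/4+150-.375,y/4+90-.375)
T=lambda x,y:(x/4+170-.375,y/4+150-.375)
E
python3 - <<'E'
from h import *
sc=dict(C=[(290,208),(435,198),(523,286),(462,393),(305,404),(222,309)],) ["C"]
sd=[(447,380),(274,370),(208,254),(305,160),(459,168),(537,270)]
P=[]
for a,b in zip(sc,sd):
    t=tri(S(*a),T(*b)); u=back("scene",S(*a),.091);v=back("side",T(*b),.091);print(t.round(4),u.round(4),v.round(4));P.append((u+v)/2)
P=np.array(P)
f=lambda q:(q[:2]+.122*np.c_[np.cos(q[2]+np.arange(6)*s*np.pi/3),np.sin(q[2]+np.arange(6)*s*np.pi/3)]-P).ravel()
for s in(1,-1):
    r=least_squares(f,[*P.mean(0),np.arctan2(*(P[0]-P.mean(0))[::-1])]);print(s,r.x,r.cost,np.abs(r.fun).max())
C=r.x[:2]
for n,a,b,z in [("jarlid",(332,230),(405,300),.110),("tongue",(509,246),(180,458),.012),("creamlid",(420,263),(310,307),.078),("spool",(575,405),(192,203),.045),("heel",(160,262),(595,420),.03),("turq",(208,146),(543,525),.07),("yellow",(360,82),(320,590),.07),("red",(530,553),(290,103),.03),("tacktop",(450,330),(296,246),.074)]:
    t=tri(S(*a),T(*b));u=back("scene",S(*a),z);v=back("side",T(*b),z);m=(u+v)/2-C;print(n,t.round(3),u.round(3),v.round(3),"r",np.hypot(*m).round(3),"ang",np.degrees(np.arctan2(m[1],m[0])).round(1))
for i in P:print(i.round(3),np.degrees(np.arctan2(*(i-C)[::-1])).round(1))
print(get_calibration("wrist")["hand_eye"])
E
```

```text
[ 0.5838 -0.2275  0.0925] [ 0.583  -0.2288] [ 0.5844 -0.2264]
[ 0.4705 -0.185   0.0925] [ 0.469  -0.1862] [ 0.4716 -0.1843]
[ 0.4507 -0.0644  0.0929] [ 0.4498 -0.0658] [ 0.451  -0.0626]
[0.5456 0.0132 0.0934] [0.5447 0.0115] [0.5462 0.0156]
[ 0.6586 -0.0299  0.0936] [ 0.6575 -0.0318] [ 0.6599 -0.0274]
[ 0.6786 -0.1482  0.093 ] [ 0.6772 -0.1496] [ 0.6803 -0.1468]
1 [ 0.56455559 -0.10688779 -2.64954752] 0.08887779650857407 0.21789735839483548
-1 [ 0.56455559 -0.10688779 -1.40573694] 2.4332030563311373e-06 0.0015097681536138385
jarlid [ 0.571 -0.168  0.116] [ 0.569 -0.173] [ 0.573 -0.164] r 0.062 ang -83.9
tongue [ 0.399 -0.178  0.008] [ 0.401 -0.175] [ 0.399 -0.181] r 0.179 ang -156.7
creamlid [ 0.511 -0.13   0.085] [ 0.508 -0.136] [ 0.513 -0.124] r 0.059 ang -157.1
spool [0.455 0.034 0.052] [0.451 0.029] [0.457 0.04 ] r 0.18 ang 128.0
heel [ 0.689 -0.258  0.047] [ 0.688 -0.275] [ 0.693 -0.245] r 0.198 ang -50.6
turq [ 0.611 -0.345  0.074] [ 0.609 -0.349] [ 0.613 -0.343] r 0.244 ang -79.0
yellow [ 0.459 -0.356  0.08 ] [ 0.454 -0.366] [ 0.46  -0.349] r 0.273 ang -113.2
red [0.557 0.138 0.046] [0.546 0.13 ] [0.567 0.152] r 0.248 ang 91.9
tacktop [ 0.519 -0.06   0.077] [ 0.517 -0.063] [ 0.52  -0.057] r 0.066 ang 134.7
[ 0.584 -0.228] -81.0
[ 0.47  -0.185] -140.3
[ 0.45  -0.064] 159.5
[0.545 0.014] 99.0
[ 0.659 -0.03 ] 39.4
[ 0.679 -0.148] -19.9
[[-1.33556769e-03 -9.65527317e-01 -2.60298321e-01  6.53525676e-02]
 [ 9.99999100e-01 -1.25577670e-03 -4.72841261e-04  2.40247693e-04]
 [ 1.29664588e-04 -2.60298719e-01  9.65528125e-01 -1.42667476e-01]
 [ 0.00000000e+00  0.00000000e+00  0.00000000e+00  1.00000000e+00]]
```

Scene: glue jar at about -84° (scene crop 332,230), tongue at -157°, so I need about 73° clockwise. I'll push the left-hand post (99.5°), far from the jar.

```bash
python3 -m creep '[[0,-0.0288,-0.0272,0,0,0,0],[0,-0.0288,-0.0272,0,0,0,0],[0,-0.0288,-0.0272,0,0,0,0],[0,-0.0288,-0.0272,0,0,0,0],[0,-0.0288,-0.0272,0,0,0,0],[0,-0.0288,-0.0272,0,0,0,0],[0,-0.0288,-0.0272,0,0,0,0],[0,-0.0288,-0.0272,0,0,0,0],[0,-0.0288,-0.0272,0,0,0,0],[0,-0.0288,-0.0272,0,0,0,0],[0,-0.0288,-0.0272,0,0,0,0],[0,-0.0288,-0.0272,0,0,0,0],[0,-0.0288,-0.0272,0,0,0,0],[0,-0.0288,-0.0272,0,0,0,0],[0,-0.0288,-0.0272,0,0,0,0],[0,-0.0288,-0.0272,0,0,0,0],[0,0,0,0,0,0,0.164],[0,0,0,0,0,0,0.164],[0,0,0,0,0,0,0.164],[0,0,0,0,0,0,0.164]]'
cat > g.py <<'E'
from h import *
C=np.array([.5646,-.1069])
def gap(th,r=.122):
    o=status.get_obs(); M=R.from_euler("xyz",o["tool_rot"]); t=C+r*np.array([np.cos(th),np.sin(th)])
    print("t",o["time_s"],"pos",o["ee_pos"].round(4),"rot",o["tool_rot"].round(3),"polar",np.degrees(np.arctan2(*(o["ee_pos"][:2]-C)[::-1])).round(1),np.hypot(*(o["ee_pos"][:2]-C)).round(4))
    print("tool shift",M.inv().apply([*(t-o["ee_pos"][:2]),0]).round(4),"wz",round(o["tool_rot"][2]-th,3),"F",o["ft_force"].round(1))
E
python3 - <<'E'
from g import *
gap(np.radians(117.5))
p=camera("wrist");cv2.imwrite("pics/w.png",p);print(status.get_obs()["gripper_width"])
E
```

```text
time_s: 3.0
ee_pos: [0.5084, 0.0006, 0.2314]
tool_rot: [3.141, 0.0, 2.045]
ft_force: [-0.9, 0.3, -0.5]
gripper_width: -0.0003
finger_force: 0.0
t 3.0 pos [0.5084 0.0006 0.2314] rot [3.141 0.    2.045] polar 117.6 0.1213
tool shift [ 0.0007  0.0002 -0.    ] wz -0.006 F [-0.9  0.3 -0.5]
-0.00010370987061357001
```

View pics/w.png

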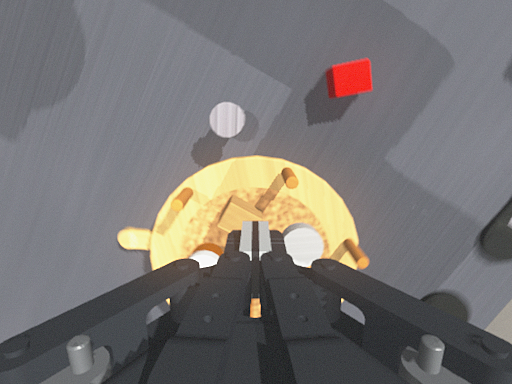

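```bash
python3 -m creep '[[0,0.002,0,0.025,0,0,0],[0,0,0,0.025,0,0,0],[0,0,0,0.025,0,0,0],[0,0,0,0.025,0,0,0],[0,0,0,0.025,0,0,0],[0,0,0,0.02,0,0,0],[0,0,0,0.018,0,0,0],[0,0,0,0,0,0,0]]'
python3 - <<'E'
from g import *
gap(np.radians(117.5)); cv2.imwrite("pics/s1.png",cv2.resize(camera("scene")[90:240,150:350],(800,600),interpolation=3))
E
```

```text
time_s: 4.05
ee_pos: [0.5067, 0.0025, 0.0674]
tool_rot: [-3.14, -0.001, 2.053]
ft_force: [-0.3, -0.2, -0.1]
gripper_width: 0.0001
finger_force: 0.0
t 4.05 pos [0.5067 0.0025 0.0674] rot [-3.140e+00 -1.000e-03  2.053e+00] polar 117.9 0.1238
tool shift [-0.0018  0.0008 -0.    ] wz 0.002 F [-0.3 -0.2 -0.1]
```

View pics/s1.png

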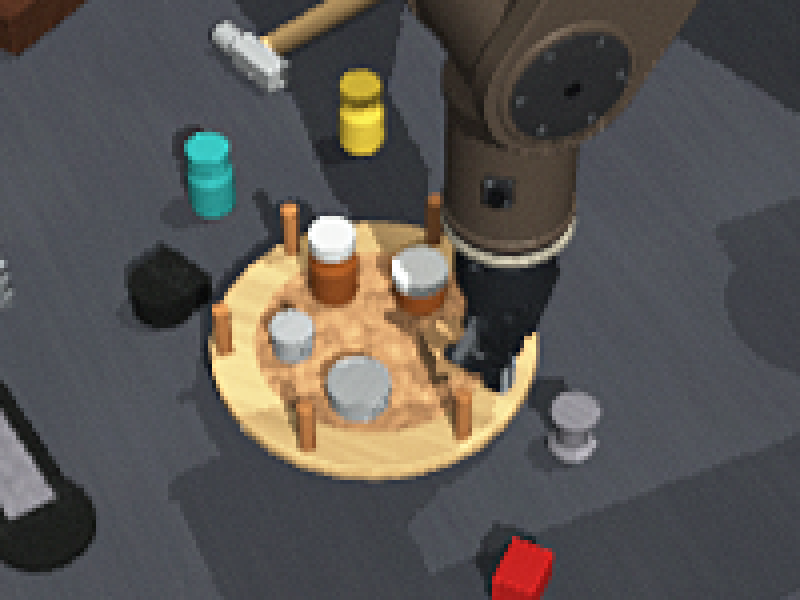

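```bash
python3 -m creep '[[0,0,0.006,0,0,0,0.05],[0,-0.0002,0.0062,0,0,0,0.05],[0,-0.0002,0.0062,0,0,0,0.05],[0,-0.0002,0.0062,0,0,0,0.05],[0,-0.0002,0.0062,0,0,0,0.05],[0,-0.0002,0.0062,0,0,0,0.05],[0,-0.0002,0.0062,0,0,0,0.05],[0,-0.0002,0.0062,0,0,0,0.05]]'
python3 -c "from g import *;gap(np.radians(94.6))"
```

```text
time_s: 5.1
ee_pos: [0.5552, 0.0159, 0.0694]
tool_rot: [3.141, 0.0, 1.65]
ft_force: [-1.2, -0.1, 0.0]
gripper_width: -0.0
finger_force: 0.5
t 5.1 pos [0.5552 0.0159 0.0694] rot [3.141 0.    1.65 ] polar 94.4 0.1231
tool shift [-0.0011 -0.0005 -0.    ] wz -0.001 F [-1.2 -0.1  0. ]
```

```bash
python3 -m creep '[[0,-0.0003,0.0062,0,0,0,0.05],[0,-0.0003,0.0062,0,0,0,0.05],[0,-0.0002,0.0062,0,0,0,0.05],[0,-0.0002,0.0062,0,0,0,0.05],[0,-0.0002,0.0062,0,0,0,0.05],[0,-0.0002,0.0062,0,0,0,0.05],[0,-0.0002,0.0062,0,0,0,0.05],[0,-0.0002,0.0062,0,0,0,0.05],[0,-0.0002,0.0062,0,0,0,0.05],[0,-0.0002,0.0062,0,0,0,0.05],[0,-0.0002,0.0062,0,0,0,0.05],[0,-0.0002,0.0062,0,0,0,0.05],[0,-0.0002,0.0062,0,0,0,0.05],[0,-0.0002,0.0062,0,0,0,0.05],[0,-0.0002,0.0062,0,0,0,0.05],[0,-0.0002,0.0062,0,0,0,0.05],[0,-0.0001,0.004,0,0,0,0.03],[0,0,0.002,0,0,0,0.02],[0,0,0,0,0,0,0]]'
python3 - <<'E'
from g import *
gap(np.radians(36.5))
a=camera("scene")[90:240,150:350];b=camera("side")[150:300,170:370]
print([( [round((v*s),1) for v,s in zip(d["bbox"],(512,384,512,384))],round(d["confidence"],2)) for c in("scene","side") for d in look_for(c,"glue_jar")])
cv2.imwrite("pics/a2.png",np.hstack([cv2.resize(a,(400,300),interpolation=3),cv2.resize(b,(400,300),interpolation=3)]))
E
```

```text
time_s: 7.48
ee_pos: [0.6508, -0.0195, 0.0686]
tool_rot: [3.141, -0.0, 0.801]
ft_force: [0.5, 0.4, -0.2]
gripper_width: -0.0002
finger_force: 0.0
t 7.475 pos [ 0.6508 -0.0195  0.0686] rot [ 3.141 -0.     0.801] polar 45.4 0.1227
tool shift [-0.0024  0.0189  0.    ] wz 0.164 F [ 0.5  0.4 -0.2]
[([249.7, 141.8, 8.4, 24.0], 0.69), ([196.1, 121.3, 12.4, 25.4], 0.63), ([239.0, 295.7, 18.7, 29.2], 0.8), ([295.0, 279.0, 18.1, 27.6], 0.8), ([241.1, 217.6, 15.0, 26.8], 0.66)]
```

View pics/a2.png

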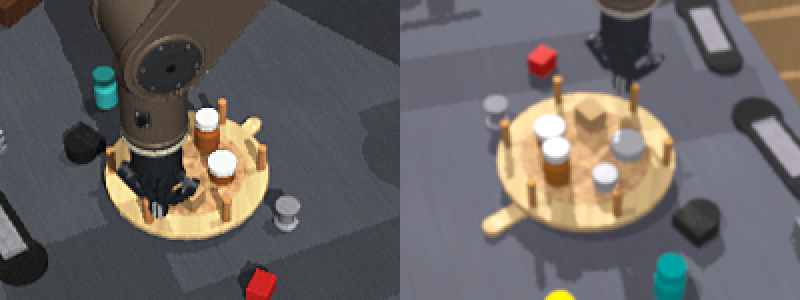

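```bash
cat >> g.py <<'E'
def ang(a,b,z):
    u=back("scene",S(*a),z);v=back("side",T(*b),z)
    for m in(u-C,v-C,(u+v)/2-C): print(z,np.hypot(*m).round(3),np.degrees(np.arctan2(m[1],m[0])).round(1))
E
python3 - <<'E'
from g import *
ang((413,233),(312,294),.110)
ang((444,203),(264,365),.091)
ang((524,290),(212,243),.091)
E
```

```text
0.11 0.063 -146.9
0.11 0.063 -148.4
0.11 0.063 -147.6
0.091 0.122 -144.7
0.091 0.122 -144.2
0.091 0.122 -144.5
0.091 0.122 158.2
0.091 0.121 153.3
0.091 0.122 155.8
```

```bash
python3 -m creep '[[0,-0.0002,0.004,0,0,0,0.033],[0,-0.0002,0.005,0,0,0,0.041],[0,-0.0002,0.005,0,0,0,0.041],[0,-0.0001,0.0035,0,0,0,0.028],[0,0,0.002,0,0,0,0.016],[0,0,0,0,0,0,0],[0,0,0,0,0,0,0]]'
python3 -c "from g import *;gap(np.radians(36.3))"
python3 -m creep '[[0,0,-0.008,0,0,0,0],[0,0,-0.006,0,0,0,0],[0,0,0,-0.02,0,0,0],[0,0,0,-0.03,0,0,0],[0,0,0,-0.04,0,0,0],[0,0,0,-0.04,0,0,0],[0,0,0,-0.04,0,0,0],[0,0.05,0,0,0,0,0],[0,0.05,0,0,0,0,0],[0,0,0,0,0,0,0]]'
python3 - <<'E'
from g import *
a=camera("scene")[90:240,150:350];b=camera("side")[150:300,170:370]
print(status.get_obs()["time_s"])
cv2.imwrite("pics/a3.png",np.hstack([cv2.resize(a,(400,300),interpolation=3),cv2.resize(b,(400,300),interpolation=3)]))
E
```

```text
time_s: 8.55
ee_pos: [0.6632, -0.0343, 0.0683]
tool_rot: [3.142, -0.0, 0.642]
ft_force: [0.5, -0.7, -0.3]
gripper_width: 0.0001
finger_force: 0.0
t 8.55 pos [ 0.6632 -0.0343  0.0683] rot [ 3.142 -0.     0.642] polar 36.4 0.1224
tool shift [-0.0004  0.0001 -0.    ] wz 0.009 F [ 0.5 -0.7 -0.3]
time_s: 9.8
ee_pos: [0.737, 0.0389, 0.2395]
tool_rot: [3.141, -0.002, 0.644]
ft_force: [0.4, 0.4, 0.6]
gripper_width: 0.0003
finger_force: 0.0
9.9
```

View pics/a3.png

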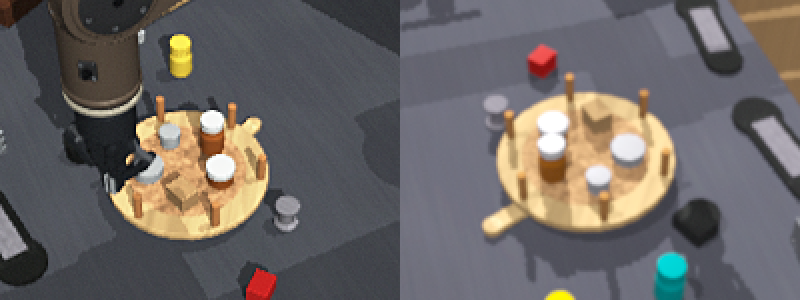

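```bash
python3 - <<'E'
from g import *
ang((424,238),(304,286),.110)
ang((464,210),(243,349),.091)
print("tongue");ang((509,246),(180,458),.012)
t=np.radians(-157)
P=[[*(C+r*np.array([np.cos(t),np.sin(t)])),.012] for r in(.14,.165,.188)]
q=(proj("scene",P)-[150,90]+.375)*4;s=(proj("side",P)-[170,150]+.375)*4
a=cv2.imread("pics/a.png")[150:350,400:600];b=cv2.imread("pics/b.png")[350:550,100:300]
for x,y in q:cv2.circle(a,(int(x-400),int(y-150)),3,(0,0,255),-1)
for x,y in s:cv2.circle(b,(int(x-100),int(y-350)),3,(0,0,255),-1)
cv2.imwrite("pics/t.png",cv2.resize(np.hstack([a,b]),(800,400)))
E
```

```text
0.11 0.064 -156.4
0.11 0.062 -157.3
0.11 0.063 -156.8
0.091 0.124 -153.2
0.091 0.121 -154.3
0.091 0.123 -153.7
tongue
0.012 0.177 -157.5
0.012 0.181 -156.0
0.012 0.179 -156.7
```

View pics/t.png

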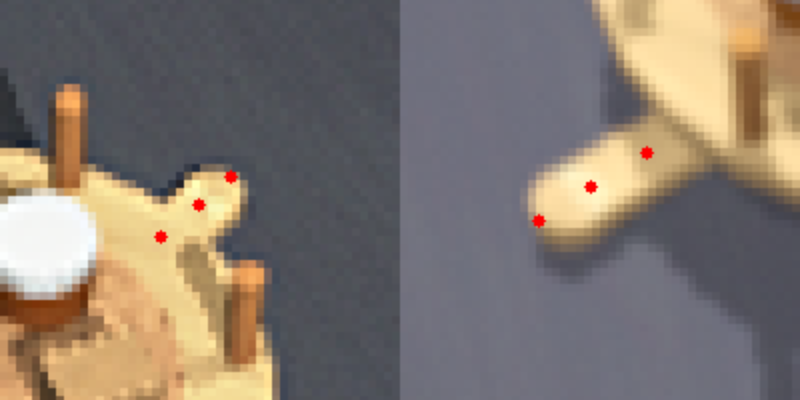

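The jar lies within about 1° of the tongue line (tolerance about 13°), and the arm is clear. I'm handing in.

```bash
python3 -c "
from workcell import manip
print(manip.close_job())"
```

```text
the job is handed in; nothing more can be done
None
```

The carousel is turned about 73° clockwise: by my camera measurements the glue jar stands at the front within about 1° of the tongue line, the arm is clear, and the job is handed in (the hand-in returned no verdict).

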